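Roll the peg-kit box under the hopper and hold the spring gate open at the mark

TASK

Push the open clear kit box along the roller track, fully home against the stop in the blue bay under the hopper's spout. Only then take the black upright handle of the hopper's spring-return gate, pull it straight out until its yellow pointer lines up with the orange mark, and finish still gripping it there without letting go, because the spring shuts the gate when released. Keep the box upright and home in the bay, do not shift the orange mark, and leave the other things on the counter alone.

Things in the scene. Friction and masses are not known exactly. Their poses are not given: they have to be found in the camera images.
- station: (all sizes here in mm) fixed station in one piece (roller track, bay, hopper), turned differently each time (yaw -0.25 to 0.1). Origin on the counter under the bay's middle; y runs along the track to the stop and hopper, z up, -x side faces the robot. Ten free rollers, tops 40 above the counter, from y -277 to 71; side guides 118 apart inside, 8 thick, tops 52 (56 at the bay's blue strips)
- hopper (a point): top centre of the hopper, station x 5, y 143, 150 above the counter: blue base and clear bin of orange runners, 110 (x) by 120 (y). Blue end stop in front of it, face at station y 75, 78 high. Steel spout overhangs the bay from the hopper back to station y 38, x -32 to 42, 108 to 137 above the counter. Guide bar and white rule bar stick out of the hopper's -x face to station x -220
- bay (a point): where the middle of the box's underside lies when the box is home against the stop: station x 0, y 0, 40 above the counter; axes as the station's
- kit_box: loose clear box, black rim, 110 (x) by 150 (y, along the track) by 60 high, 0.3 to 0.6 kg. Lid laid back over its +x side, nearly level, to x 172, 98 above the underside. Origin: centre of the underside, 40 above the counter on the rollers (rim 100). Axes as the station's, 4 clearance to each guide; starts 100 to 190 short of home. Rolls with about 1 N, stops when not pushed
- gate (a joint): how far the gate is pulled out, m: 0 shut, grows as the handle moves along the station's -x, limit 0.100. The spring pulls back with 4 N at 0, rising 0.8 N per 10 mm; let go, it shuts
- gate_grip (a point): grip point on the gate's black upright handle, a post 18 (x) by 30 (y) standing 65 above the steel gate blade (blade top 69, handle top 134 above the counter); the point is on its axis, 20 below its top, 114 above the counter. Gate shut: at station x -110, y 140, 60 in front of the hopper. Axes as the station's
- gate_pointer (a point): tip of the small yellow pointer (5 wide in x) sticking out of the gate towards +y at the handle's foot, 69 above the counter; same station x as the handle's axis
- mark (a joint): where the orange mark stands on the white rule bar, m: the pointer is level with it when joint gate equals this value; 0.035 to 0.065, differs each time. Stiff (8 N), not to be moved
- mark_top (a point): top centre of the orange mark, a block 6 (x) by 24 (y) by 12 high on the white rule bar (bar top 50, mark top 62 above the counter), 46 to the +y side of the handle's axis; axes as the station's
- v_peg0: bystander, loose: orange aluminium V-section tent peg 180 long (its x axis), 25 wide, 14 high, lying on the counter; origin under its middle. Leave alone
- v_peg1: bystander, loose: orange aluminium V-section tent peg 180 long (its x axis), 25 wide, 14 high, lying on the counter; origin under its middle. Leave alone
- v_peg2: bystander, loose: orange aluminium V-section tent peg 180 long (its x axis), 25 wide, 14 high, lying on the counter; origin under its middle. Leave alone
- mallet: bystander, loose: hardwood mallet lying down, head 70 by 120 by 60 high, handle 24 thick reaching 235 along -x from the origin (under the head's centre). Leave alone
- hook_puller: bystander, loose: steel hook puller lying flat, 180 long (x), T-handle 100 wide at its -x end, 12 high; origin under its middle. Leave alone
- jar: bystander, loose: closed glass jar, 80 diameter, 110 high; origin under its centre. Leave alone
- mug: bystander, loose: blue mug, 82 diameter, 90 high, handle to its +y; origin under its centre. Leave alone

How it is judged (in metres and radians):
On the way, in this order (a step that is already met when the one before it is completed fails the run):
1. the box is home in the bay, upright, with the gate still shut (y of kit_box in the frame of bay between -0.008 and 0.006 m and x of kit_box in the frame of bay between -0.01 and 0.01 m and z of kit_box in the frame of bay between -0.006 and 0.006 m and angle between kit_box's own z axis and vertical below 0.08 rad and value of joint gate below 0.015 m), for 0.3 s.
2. the gate is held by the fingers with its pointer at the mark (x of gate_pointer in the frame of mark_top between -0.006 and 0.006 m and contact force between the fingers and gate above 1 N), for 0.5 s.
At the end, for the whole second after the job is handed in: the box is home in the bay (within 8 mm of the stop), upright on the rollers and still; the gate's pointer is within 6 mm of the orange mark, still, and held there by the gripper's fingers (all of step 2 and y of kit_box in the frame of bay between -0.008 and 0.006 m and x of kit_box in the frame of bay between -0.01 and 0.01 m and z of kit_box in the frame of bay between -0.006 and 0.006 m and angle between kit_box's own z axis and vertical below 0.08 rad and linear speed of kit_box below 0.02 m/s and velocity of joint gate between -0.02 and 0.02 m/s); the arm keeps its last pose, push and grip.
It fails at once if the gate is opened more than 15 mm while the box is not in the bay (value of joint gate above 0.015 m and not (y of kit_box in the frame of bay between -0.015 and 0.006 m and x of kit_box in the frame of bay between -0.01 and 0.01 m and z of kit_box in the frame of bay between -0.006 and 0.006 m and angle between kit_box's own z axis and vertical below 0.08 rad)).
It fails at once if the orange mark is shifted by more than 4 mm (distance of mark_top from where it was at the start of the episode above 0.004 m).
It fails at once if another thing on the counter is moved by more than 30 mm or knocked over (distance of any of v_peg0, v_peg1, v_peg2, mallet, hook_puller, jar, mug from where it was at the start of the episode above 0.03 m or angle between any of v_peg0, v_peg1, v_peg2, mallet, hook_puller, jar, mug's own z axis and vertical above 0.5 rad).
It also fails if it takes over 51 s, if anything falls off the work surface, if the arm or the gripper's body presses on something with over 40 N, if the wrist force passes 120 N, or if a joint passes its speed limit or range.

ROBOT

A 6-joint arm with a two-finger parallel gripper is mounted at the origin on the work surface. World frame = base frame: x ahead of the robot, y to its left, z up, the work surface at z = 0. Lengths are in m, angles in degrees, forces in N, time in s.
With the tool pointing down it reaches from about 0.275 to 0.725 m from the base axis. Payload 15.9 kg.
Tool frame: the origin (TCP) lies midway between the tips of the shut fingers; the grasp point (between the pads) lies env.hold_point_z behind it (env.hold_point_z is the distance from the TCP to the grasp point, in m); z points along the fingers, y is the line along which they close (so a half turn about z gives the same grasp; the last joint's range is limited). The gripper opens to 85 mm and grips with 20 to 120 N. Pads are 22 mm wide; open, the fingers measure 114 mm over their backs; the gripper's body (76 mm by 85 mm) begins 54 mm behind the grasp point. The pads swing forward as they close: fully open they stand 13 mm farther back than shut.
Start: joints at [-73.797, 12.198, -1.971, 75.831, 0, 90], TCP at [0.14, -0.48, 0.231] pointing down, gripper open.
Joint ranges: [-170.91, 170.91], [-42.67, 98.43], [-65.05, 77.54], [-120.47, 116.71], [-90, 82.35], [-180, 180]. Speed limits (degrees/s): [108.29, 108.29, 136.94, 147.25, 180, 180].

INTERFACE

Orientations are given as a 3x3 rotation matrix whose columns are the frame's x, y, z axes.
In Python, from station import readout, optics, ticket, env gives the robot as it stands.
- The arm moves only by the shell command python3 -m inch 'ROWS'. ROWS is JSON, a list of rows, each a list of 7 numbers: the turn, a rotation vector about the tool's x, y, z in rad, then the shift along the tool's x, y, z in m, then the gripper command: -1 is fully open, 1 is shut, values between are in proportion. A call has exactly 10 rows; each row shifts and turns the commanded pose from where the row before left it, along the tool's axes as they then stand; what a row does not reach is not made up. A row lasts 1/12 s, in which the tool goes at most 41.7 mm and 7.16 degrees, less where a joint would pass 70% of its speed; a pose out of reach is approached as far as the arm can. A call with a gripper value outside its range is refused whole. The fingers move at their own pace and stop on an object; the grip force is fixed at half the most. Time passes only in rows, so rows that do not move let the fingers close, or fill a call up. It gives the time, the measured TCP pose, the force, the opening and the grip force at its end, in the units of the state.
- readout.get_obs(): the state, without advancing time (a new reading comes with each control period).
- optics.snapshot(name): name is "scene" or "top" or "wrist"; returns the picture (384x512x3 uint8, red, green, blue); there is no depth.
- optics.camera_params(name): a dict with "K" (3x3 intrinsics, pixels), "R" (3x3) and "t" (3): a world point X has camera coordinates R X + t; the wrist camera has in their place "tool_from_camera" (4x4, takes a point from camera to tool coordinates, whose origin is the TCP and whose axes are the flange's). Camera axes: x right, y down, z forward; pixel columns grow to the right and rows downward; lengths in m; the calibration is good to about 2 mm. A picture is of the moment at which its call begins: read the wrist's pose just before it. camera_params takes no time and is no camera call.
- ticket.job_done(): hands the job in; it is judged then, once.
The state is a dict: "time_s": time; "joints": joint angles; "qd": joint speeds; "joint_torque": joint torques, N m; "ee_pos": TCP position; "ee_rot": TCP orientation; "wrist_force": force on the tool from outside, world axes, zero at the start; "wrist_torque": the same for the moment, N m; "opening": finger opening in m; "gripper_force": force on a finger pad.
Only numpy, scipy, OpenCV 4.12 (cv2) and the standard library are available. Lean on these libraries where they do the work, as an engineer would, in place of code of your own. Each camera call takes 0.05 s, during which the arm holds its last target. There are 200 camera calls.

## Working session

There is one attempt and no reset: what is moved stays moved. The work goes in short steps, Python scripts to look and compute and a shell command to move; the robot and the scene stay as the last step left them, time stands still between calls to the robot, and variables do not carry over. Pictures are saved under pics/ and viewed, at most 10 in all, crops included, and the job is handed in when it is done.

```bash
mkdir -p pics
python3 - <<'E'
from station import readout, optics, ticket, env
import cv2,numpy as np
o=readout.get_obs();print(o['time_s'],o['ee_pos'],np.round(o['ee_rot'],3).tolist(),env.hold_point_z)
for n in("top","scene"):
    im=optics.snapshot(n);np.save(f'pics/{n}.npy',im);cv2.imwrite(f'pics/{n}0.png',im[:,:,::-1])
    p=optics.camera_params(n);print(n,{k:np.round(v,4).tolist() for k,v in p.items()})
print(optics.camera_params("wrist"))
E
```

```text
0.0 [ 0.13943132 -0.47980897  0.2308245 ] [[0.96, 0.279, -0.0], [0.279, -0.96, 0.001], [-0.0, -0.001, -1.0]] 0.0187
top {'K': [[468.3788, 0.0, 250.7818], [0.0, 468.3788, 193.6793], [0.0, 0.0, 1.0]], 'R': [[0.0057, -1.0, 0.0022], [-0.9938, -0.0059, -0.1114], [0.1114, -0.0015, -0.9938]], 't': [0.014, 0.5123, 1.7444]}
scene {'K': [[379.8667, 0.0, 255.0282], [0.0, 379.8667, 185.5442], [0.0, 0.0, 1.0]], 'R': [[-0.8356, 0.5494, -0.0076], [0.4087, 0.6122, -0.6769], [-0.3672, -0.5687, -0.7361]], 't': [0.4467, -0.129, 1.7686]}
{'K': array([[287.90603237,   0.        , 259.49278494],
       [  0.        , 287.90603237, 194.60970147],
       [  0.        ,   0.        ,   1.        ]]), 'tool_from_camera': array([[-6.48670026e-04, -9.62336525e-01, -2.71860244e-01,
         6.97500625e-02],
       [ 9.99999773e-01, -6.74371102e-04,  1.11110163e-06,
         1.46626784e-03],
       [-1.84403946e-04, -2.71860182e-01,  9.62336743e-01,
        -1.42186636e-01],
       [ 0.00000000e+00,  0.00000000e+00,  0.00000000e+00,
         1.00000000e+00]])}
```

View pics/top0.png

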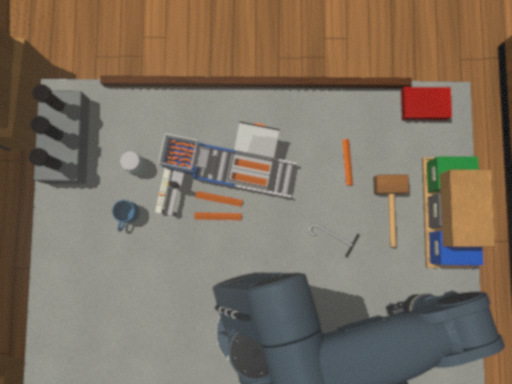

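View pics/scene0.png

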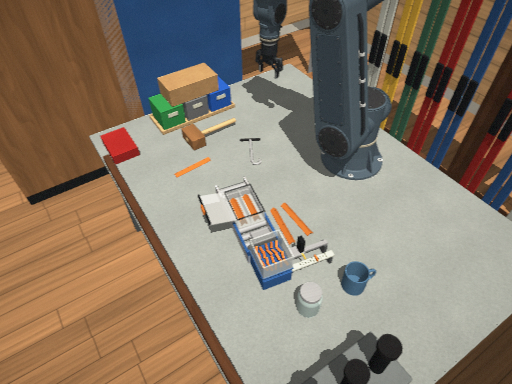

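The top view shows the hopper at about (180,152), the box around (250,170) with its lid at (258,138), and the gate handle and rule near (170,190). I'll enlarge that area.

```bash
cat > h.py <<'E'
import numpy as np,cv2
from station import readout, optics, ticket, env
def ray(n,uv,z,obs=None):
    p=optics.camera_params(n); d=np.linalg.inv(p['K'])@np.array([uv[0],uv[1],1.])
    if n=='wrist':
        T=p['tool_from_camera'];R=np.array(obs['ee_rot']);c=np.array(obs['ee_pos'])+R@T[:3,3];d=R@T[:3,:3]@d
    else: c=-p['R'].T@p['t'];d=p['R'].T@d
    return c+d*(z-c[2])/d[2]
E
python3 - <<'E'
import numpy as np,cv2
im=np.load('pics/top.npy')[115:225,150:305]
cv2.imwrite('pics/top1.png',cv2.resize(im,None,fx=5,fy=5,interpolation=cv2.INTER_CUBIC)[:,:,::-1])
E
```

```text
(no output)
```

View pics/top1.png

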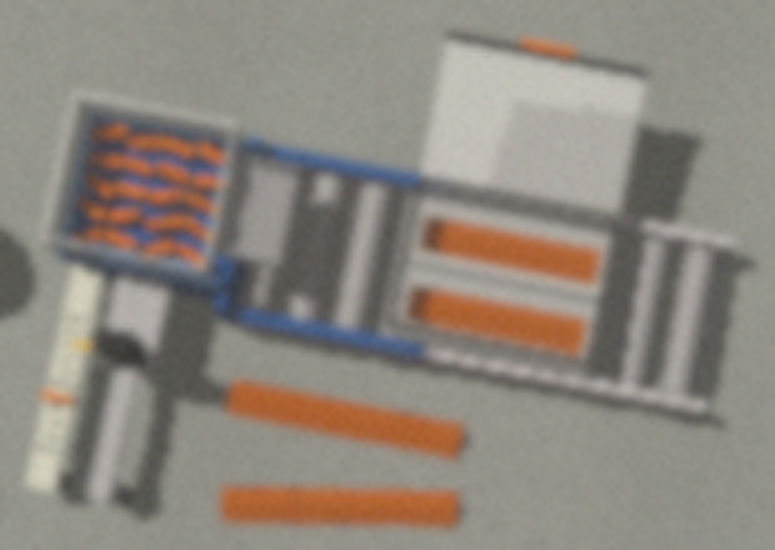

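The crop shows hopper top corners at (78,95), (237,122), (212,270), (48,245). The mark is at (57,397), the pointer at (84,345), and the guide ends at (710,408) and (740,240). The box rim's right side runs from about (612,222) to (583,355).

```bash
python3 - <<'E'
from h import *
P=lambda u,v,z: ray('top',(150+u/5-.4,115+v/5-.4),z)
H=np.array([P(*c,150) for c in((78,95),(237,122),(212,270),(48,245))]);hc=H.mean(0)
g1,g2=P(710,408,52),P(740,240,52);ge=(g1+g2)/2
n1=P(235,312,56)  # near guide at bay/stop
print(H.round(3).tolist(),hc,g1,g2)
d=(hc-ge)[:2]; d2=(n1-g1)[:2]
for q in(d,d2):print('yaw',-np.arctan2(q[0],q[1]))
e=g2-g1;print('yaw x',np.arctan2(e[1],e[0]),np.hypot(*e[:2]))
for nm,a,b in(('hop top',H[0],H[1]),('hop l',H[3],H[0]),('hop bot',H[3],H[2])):
    q=(b-a)[:2];print(nm,np.degrees(np.arctan2(q[1],q[0])),np.hypot(*q))
yaw=-np.arctan2(d[0],d[1]);R=np.array([[np.cos(yaw),-np.sin(yaw)],[np.sin(yaw),np.cos(yaw)]])
o=hc[:2]-R@[.005,.143];print('origin',o,yaw)
for nm,c in dict(mark=(57,397,62),pointer=(84,345,69),handle=(125,348,134),gend1=(710,408,52),gend2=(740,240,52),boxr1=(612,222,100),boxr2=(583,355,100),boxl=(390,325,100),lid=(640,70,138),lid2=(450,35,138)).items():
    print(nm,P(*c[:2],c[2]/1000),(R.T@(P(*c[:2],c[2]/1000)[:2]-o)).round(4))
E
sed -i 's#/1000##' /dev/null
```

```text
[[-35.653, -27.502, 150.0], [-33.939, -17.203, 150.0], [-24.265, -18.625, 150.0], [-25.824, -29.169, 150.0]] [-29.92047623 -23.12460019 150.        ] [-5.06527624  4.49899137 52.        ] [-8.74233381  5.16595341 52.        ]
yaw 2.452813224706021
yaw 2.9023748133915883
yaw x 2.962158782275395 3.7370564257131966
hop top 80.55187760860954 10.440786014700928
hop l 170.3758458456392 9.969748514848792
hop bot 81.59164055911819 10.658573266003398
origin [-29.82572599 -23.01737896] 2.452813224706021
mark [0.50526532 0.35024833 0.062     ] [ -8.5638 -37.3186]
pointer [0.5433888  0.32995485 0.069     ] [ -8.6062 -37.3271]
handle [0.53277311 0.28895581 0.134     ] [ -8.624  -37.2887]
gend1 [ 0.50101063 -0.13545532  0.052     ] [ -8.8693 -36.9409]
gend2 [ 0.62833294 -0.15854964  0.052     ] [ -8.9822 -37.004 ]
boxr1 [ 0.63246977 -0.05991696  0.1       ] [ -8.9228 -37.0828]
boxr2 [ 0.53411308 -0.03887378  0.1       ] [ -8.8334 -37.0365]
boxl [0.55531153 0.10183274 0.1       ] [ -8.7604 -37.1586]
lid [ 0.73671411 -0.07825396  0.138     ] [ -9.0149 -37.1349]
lid2 [0.76170128 0.05901758 0.138     ] [ -8.9469 -37.2567]sed: couldn't edit /dev/null: not a regular file
```

Unit slip (mm heights); redo.

Run:
```python
from h import *
P=lambda u,v,z: ray('top',(150+u/5-.4,115+v/5-.4),z/1000)
H=np.array([P(*c,150) for c in((78,95),(237,122),(212,270),(48,245))]);hc=H.mean(0)
g1,g2=P(710,408,52),P(740,240,52);ge=(g1+g2)/2
n1=P(235,312,56)
d=(hc-ge)[:2]; d2=(n1-g1)[:2]
for q in(d,d2):print('yaw',-np.arctan2(q[0],q[1]))
e=g2-g1;print('yaw x',np.arctan2(e[1],e[0]),np.hypot(*e[:2]))
for nm,a,b in(('top',H[1],H[0]),('l',H[3],H[0]),('bot',H[2],H[3]),('r',H[2],H[1])):
    q=(b-a)[:2];print(nm,np.arctan2(q[1],q[0]),np.hypot(*q))
yaw=-np.arctan2(d[0],d[1])
R=np.array([[np.cos(yaw),-np.sin(yaw)],[np.sin(yaw),np.cos(yaw)]])
o=hc[:2]-R@[.005,.143];print('origin',o,yaw)
for nm,c in dict(mark=(57,397,62),pointer=(84,345,69),handle=(125,348,134),gend1=(710,408,52),gend2=(740,240,52),boxr1=(612,222,100),boxr2=(583,355,100),boxl=(390,325,100),lid=(640,70,138),lid2=(450,35,138)).items():
    print(nm,P(*c).round(4),(R.T@(P(*c)[:2]-o)).round(4))
```

```text
yaw -0.197763956221384
yaw -0.19356937161963922
yaw x -0.17943387131439834 0.12939984554768766
top 1.4058954829337325 0.11557109728349062
l -0.16797317771308679 0.11035709130320019
bot 1.424042769860359 0.1179818268561437
r -0.14593867028931248 0.10823509605127812
origin [0.61640255 0.13660497] -0.197763956221384
mark [0.5053 0.3502 0.062 ] [-0.1509  0.1876]
pointer [0.5434 0.33   0.069 ] [-0.1096  0.1752]
handle [0.5328 0.289  0.134 ] [-0.1119  0.1329]
gend1 [ 0.501  -0.1355  0.052 ] [-0.0597 -0.2894]
gend2 [ 0.6283 -0.1585  0.052 ] [ 0.0697 -0.2871]
boxr1 [ 0.6325 -0.0599  0.1   ] [ 0.0544 -0.1895]
boxr2 [ 0.5341 -0.0389  0.1   ] [-0.0462 -0.1882]
boxl [0.5553 0.1018 0.1   ] [-0.0531 -0.0461]
lid [ 0.7367 -0.0783  0.138 ] [ 0.1602 -0.187 ]
lid2 [0.7617 0.059  0.138 ] [ 0.1577 -0.0475]
```

The station fit is consistent: yaw about -0.19, origin about (0.616, 0.137), box about 117 mm short of home, mark near gate 0.041. Next I turn the tool so the fingers close along station x, then go in behind the box.

```bash
cat >> h.py <<'E'
def station(yaw=-.192,hc=None):
    R=np.array([[np.cos(yaw),-np.sin(yaw),0],[np.sin(yaw),np.cos(yaw),0],[0,0,1]])
    o=np.array([.6173,.1366,0]); return R,o
def go(s):
    "tool shift to bring TCP to station point s, and turn for tool y = station x, z down"
    from scipy.spatial.transform import Rotation as Q
    R,o=station();ob=readout.get_obs();E=np.array(ob['ee_rot'])
    T=np.c_[R[:,1],R[:,0],[0,0,-1]]
    print('t',round(ob['time_s'],2),'st',(R.T@(ob['ee_pos']-o)).round(4),'shift',(E.T@(o+R@np.array(s)-ob['ee_pos'])).round(4),'turn',Q.from_matrix(E.T@T).as_rotvec().round(4),'F',(R.T@np.array(ob['wrist_force'])).round(2),'open',round(ob['opening'],4),'gf',ob['gripper_force'])
E
python3 -m inch '[[0,0,-0.11,0,0,0,1],[0,0,-0.11,0,0,0,1],[0,0,-0.11,0,0,0,1],[0,0,-0.11,0,0,0,1],[0,0,-0.11,0,0,0,1],[0,0,-0.11,0,0,0,1],[0,0,-0.11,0,0,0,1],[0,0,-0.11,0,0,0,1],[0,0,-0.11,0,0,0,1],[0,0,-0.11,0,0,0,1]]'; python3 -c "
from h import *
go([0,-.225,.2])"
```

```text
time_s: 0.93
ee_pos: [0.1395, -0.48, 0.231]
ee_rot: [[0.182, 0.983, -0.0], [0.983, -0.182, 0.001], [0.001, -0.0, -1.0]]
wrist_force: [0.6, -0.4, 0.0]
opening: -0.0001
gripper_force: 0.0
t 0.93 st [-0.3514 -0.6964  0.231 ] shift [0.468  0.3559 0.0312] turn [-0.0003 -0.0006  0.0094] F [ 0.67 -0.24  0.  ] open -0.0001 gf 0.0
```

```bash
python3 -m inch '[[0,0,0,0.028,0.021,0,1],[0,0,0,0.028,0.021,0,1],[0,0,0,0.028,0.021,0,1],[0,0,0,0.028,0.021,0,1],[0,0,0,0.028,0.021,0,1],[0,0,0,0.028,0.021,0,1],[0,0,0,0.028,0.021,0,1],[0,0,0,0.028,0.021,0,1],[0,0,0,0.028,0.021,0,1],[0,0,0,0.028,0.021,0,1]]' >/dev/null; python3 -m inch '[[0,0,0,0.028,0.021,0,1],[0,0,0,0.028,0.021,0,1],[0,0,0,0.028,0.021,0,1],[0,0,0,0.028,0.021,0.01,1],[0,0,0,0.028,0.021,0.01,1],[0,0,0,0.028,0.021,0.01,1],[0,0,0,0.01,0.017,0,1],[0,0,0.009,0,0,0,1],[0,0,0,0,0,0,1],[0,0,0,0,0,0,1]]'
python3 - <<'E'
from h import *
go([0,-.225,.06])
im=optics.snapshot('wrist');cv2.imwrite('pics/w1.png',im[:,:,::-1])
E
```

```text
time_s: 2.6
ee_pos: [0.5714, -0.0964, 0.2011]
ee_rot: [[0.196, 0.981, -0.001], [0.981, -0.196, -0.0], [-0.0, -0.001, -1.0]]
wrist_force: [0.3, 0.4, -0.2]
opening: -0.0002
gripper_force: 0.0
t 2.6 st [-0.0006 -0.2375  0.2011] shift [0.0125 0.0006 0.1411] turn [-0.0007  0.0002 -0.005 ] F [ 0.2   0.41 -0.19] open -0.0002 gf 0.0
```

View pics/w1.png

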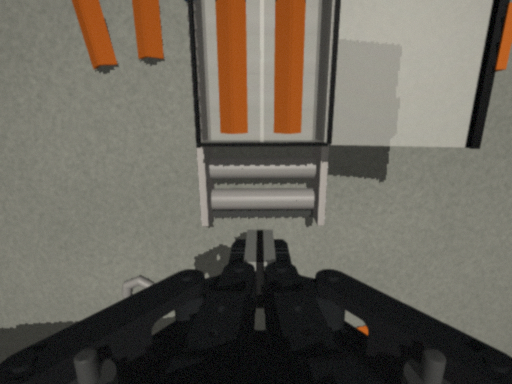

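The wrist view shows the box's rear rim at row 145 (columns 197–332), guide ends at row 225, and the fingers centred on the track at column 262.

Run:
```python
from h import *
ob=readout.get_obs();R,o=station()
for c in((197,146,.1),(332,144,.1),(205,225,.052),(321,225,.052)):print((R.T@(ray('wrist',c[:2],c[2],ob)-o)).round(4))
```

```text
[-0.0515 -0.1959  0.1   ]
[ 0.0617 -0.195   0.1   ]
[-0.0587 -0.2861  0.052 ]
[ 0.0672 -0.2869  0.052 ]
```

```bash
python3 -m inch '[[0,0,0,0,0.002,0.03,1],[0,0,0,0,0.002,0.03,1],[0,0,0,0,0,0.03,1],[0,0,0,0,0,0.025,1],[0,0,0,0,0,0.02,1],[0,0,0,0,0,0.004,1],[0,0,0,0.01,0,0,1],[0,0,0,0.01,0,0,1],[0,0,0,0.01,0,0,1],[0,0,0,0.01,0,0,1]]'; python3 -m inch '[[0,0,0,0.01,0,0,1],[0,0,0,0.01,0,0,1],[0,0,0,0.01,0,0,1],[0,0,0,0.01,0,0,1],[0,0,0,0.01,0,0,1],[0,0,0,0.01,0,0,1],[0,0,0,0.01,0,0,1],[0,0,0,0.01,0,0,1],[0,0,0,0.005,0,0,1],[0,0,0,0,0,0,1]]';python3 - <<'E'
from h import *
go([0.004,-.086,.062])
im=optics.snapshot('wrist');cv2.imwrite('pics/w2.png',im[:,:,::-1])
E
```

```text
time_s: 3.48
ee_pos: [0.5847, -0.0566, 0.0639]
ee_rot: [[0.195, 0.981, 0.002], [0.981, -0.195, -0.0], [0.0, 0.002, -1.0]]
wrist_force: [0.5, -0.5, 0.0]
opening: 0.0001
gripper_force: 0.4
time_s: 4.32
ee_pos: [0.6005, 0.0269, 0.0622]
ee_rot: [[0.195, 0.981, 0.0], [0.981, -0.195, 0.0], [0.0, -0.0, -1.0]]
wrist_force: [0.7, 0.1, -0.5]
opening: 0.0
gripper_force: 0.0
t 4.32 st [ 0.0045 -0.1109  0.0622] shift [ 0.0249 -0.0005  0.0002] turn [-0.     -0.0003 -0.0039] F [ 0.67  0.19 -0.47] open 0.0 gf 0.0
```

View pics/w2.png

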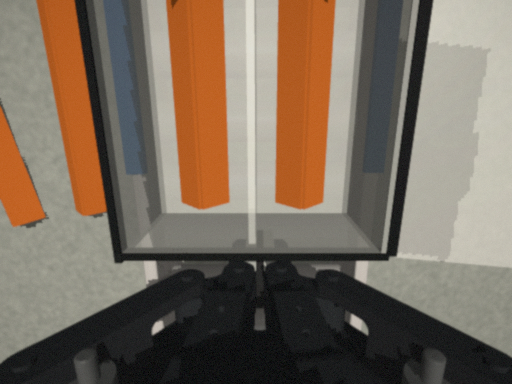

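The box is square in the track, with the fingers at its rear rim (row 257). I continue gently to the stop.

```bash
python3 -m inch '[[0,0,0,0.005,0,0,1],[0,0,0,0.004,0,0,1],[0,0,0,0.003,0,0,1],[0,0,0,0.003,0,0,1],[0,0,0,0.002,0,0,1],[0,0,0,0.002,0,0,1],[0,0,0,0.002,0,0,1],[0,0,0,0.001,0,0,1],[0,0,0,0,0,0,1],[0,0,0,0,0,0,1]]'; python3 -c "
from h import *
go([0.004,-.086,.062])
ob=readout.get_obs();im=optics.snapshot('wrist');cv2.imwrite('pics/w3.png',im[:,:,::-1]);np.save('pics/w3.npy',im)
g=im[:,150:360].astype(int).sum((1,2));r=240+int(np.argmin(g[240:275]));print(r)
R,o=station();print(R.T@(ray('wrist',(255,257),.1,ob)-o))"
```

```text
time_s: 5.2
ee_pos: [0.6046, 0.0472, 0.0623]
ee_rot: [[0.196, 0.981, 0.0], [0.981, -0.196, 0.0], [0.0, 0.0, -1.0]]
wrist_force: [-0.5, 0.0, 0.5]
opening: 0.0
gripper_force: 0.0
t 5.2 st [ 0.0046 -0.0901  0.0623] shift [ 0.0041 -0.0006  0.0003] turn [ 0.     -0.0001 -0.005 ] F [-0.48 -0.05  0.51] open 0.0 gf 0.0
258
[ 0.0042381  -0.07771207  0.1       ]
```

```bash
python3 -m inch '[[0,0,0,0.001,0,0,1],[0,0,0,0.001,0,0,1],[0,0,0,0.001,0,0,1],[0,0,0,0.001,0,0,1],[0,0,0,0.001,0,0,1],[0,0,0,0,0,0,1],[0,0,0,0,0,0,1],[0,0,0,0,0,0,1],[0,0,0,0,0,0,1],[0,0,0,0,0,0,1]]'; python3 -c "
from h import *
go([0.004,-.086,.062])"
```

```text
time_s: 6.08
ee_pos: [0.6055, 0.0521, 0.0623]
ee_rot: [[0.196, 0.981, -0.0], [0.981, -0.196, 0.0], [0.0, -0.0, -1.0]]
wrist_force: [0.1, -0.7, -0.3]
opening: 0.0001
gripper_force: 0.0
t 6.08 st [ 0.0046 -0.0852  0.0623] shift [-0.0008 -0.0006  0.0003] turn [-0.0001 -0.     -0.005 ] F [ 0.27 -0.63 -0.25] open 0.0001 gf 0.0
```

Still no clear stop force; push on in small steps.

```bash
python3 -m inch '[[0,0,0,0.001,0,0,1],[0,0,0,0.001,0,0,1],[0,0,0,0.001,0,0,1],[0,0,0,0,0,0,1],[0,0,0,0,0,0,1],[0,0,0,0,0,0,1],[0,0,0,0,0,0,1],[0,0,0,0,0,0,1],[0,0,0,0,0,0,1],[0,0,0,0,0,0,1]]'; python3 -c "
from h import *
go([0.004,-.086,.062])"
```

```text
time_s: 6.92
ee_pos: [0.6065, 0.0536, 0.0624]
ee_rot: [[0.197, 0.98, 0.001], [0.98, -0.197, -0.003], [-0.002, 0.001, -1.0]]
wrist_force: [1.6, -10.6, -0.1]
opening: -0.0002
gripper_force: 5.5
t 6.92 st [ 0.0052 -0.0835  0.0624] shift [-0.0025 -0.0012  0.0004] turn [ 0.0011  0.0025 -0.0061] F [  3.62 -10.08  -0.05] open -0.0002 gf 5.489772297441959
```

10 N against the stop, so the box is home. Back off, rise, and go above the handle with the gripper half open.

```bash
python3 -m inch '[[0,0,0,-0.01,0,0,1],[0,0,0,-0.02,0,0,1],[0,0,0,0,0,-0.03,1],[0,0,0,0,0,-0.04,0],[0,0,0,0,0,-0.04,0],[0,0,0,0,0,-0.04,0],[0,0,0,0,0,-0.02,0],[0,0,0,0.025,-0.011,0,0],[0,0,0,0.032,-0.015,0,0],[0,0,0,0.032,-0.015,0,0]]' >/dev/null; python3 -m inch '[[0,0,0,0.032,-0.015,0,0],[0,0,0,0.032,-0.015,0,0],[0,0,0,0.032,-0.015,0,0],[0,0,0,0.032,-0.015,0,0],[0,0,0,0.03,-0.012,0,0],[0,0,0,0,0,0,0],[0,0,0,0,0,0,0],[0,0,0,0,0,0,0],[0,0,0,0,0,0,0],[0,0,0,0,0,0,0]]'
python3 - <<'E'
from h import *
go([-.107,.14,.0953])
im=optics.snapshot('wrist');cv2.imwrite('pics/w4.png',im[:,:,::-1]);np.save('pics/w4.npy',im)
E
```

```text
time_s: 8.58
ee_pos: [0.5382, 0.2888, 0.2324]
ee_rot: [[0.197, 0.98, 0.0], [0.98, -0.197, -0.0], [-0.0, 0.0, -1.0]]
wrist_force: [0.9, 0.2, 0.1]
opening: 0.0424
gripper_force: 0.0
t 8.58 st [-0.1067  0.1343  0.2324] shift [ 0.0057 -0.0004  0.1371] turn [ 0.0001  0.     -0.0065] F [0.81 0.35 0.08] open 0.0424 gf 0.0
```

View pics/w4.png

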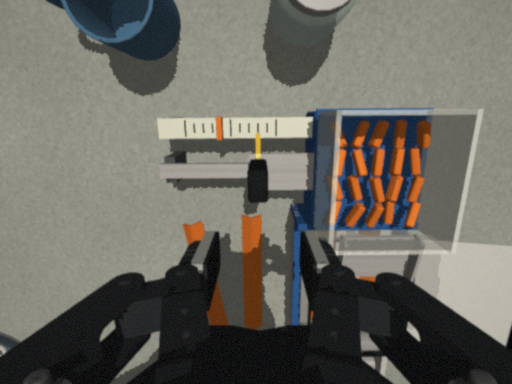

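The view shows the orange mark at (220,128), the pointer tip at (258,134), the handle top around (258,182), and the rule from (158,129) to (312,127).

Run:
```python
from h import *
im=np.load('pics/w4.npy');ob=readout.get_obs();R,o=station()
f=lambda u,v,z:(R.T@(ray('wrist',(u,v),z,ob)-o)).round(4)
hsv=cv2.cvtColor(im,cv2.COLOR_RGB2HSV)
def cen(lo,hi,box):
    m=cv2.inRange(hsv,lo,hi);x0,y0,x1,y1=box;k=np.zeros_like(m);k[y0:y1,x0:x1]=m[y0:y1,x0:x1];v,u=np.nonzero(k);return u.mean(),v.mean(),u.min(),u.max(),v.min(),v.max(),len(u)
a=cen((3,150,120),(14,255,255),(205,105,235,150));b=cen((18,130,100),(35,255,255),(245,125,272,162));c=cen((0,0,0),(180,255,45),(240,150,275,208))
print(a,b,c)
print('mark',f(a[0],a[1],.062),'pointer',f(b[0],b[1],.069),'tip',f(b[0],b[4],.069),'handle top',f(c[0],c[5]-10,.134), f(c[0],c[5],.134))
for z,p in((.05,((158,119),(312,115),(158,138),(312,136))),):
    q=[f(*x,z) for x in p];print([ (x.tolist()) for x in q])
```

```text
(np.float64(218.98333333333332), np.float64(128.09166666666667), np.int64(216), np.int64(222), np.int64(117), np.int64(139), 120) (np.float64(257.5083333333333), np.float64(145.13333333333333), np.int64(255), np.int64(260), np.int64(134), np.int64(158), 120) (np.float64(257.23056994818654), np.float64(181.32901554404145), np.int64(247), np.int64(267), np.int64(160), np.int64(202), 772)
mark [-0.1478  0.1876  0.062 ] pointer [-0.1071  0.1702  0.069 ] tip [-0.107   0.1816  0.069 ] handle top [-0.1073  0.1368  0.134 ] [-0.1073  0.1277  0.134 ]
[[-0.2155, 0.1972, 0.05], [-0.0477, 0.2002, 0.05], [-0.2176, 0.1768, 0.05], [-0.0468, 0.1777, 0.05]]
```

```bash
python3 -m inch '[[0,0,-0.015,0.007,0,0.03,0],[0,0,0,0,0,0.03,0],[0,0,0,0,0,0.03,0],[0,0,0,0,0,0.025,0],[0,0,0,0,0,0.015,0],[0,0,0,0,0,0.007,0],[0,0,0,0,0,0,0],[0,0,0,0,0,0,0.2],[0,0,0,0,0,0,0.4],[0,0,0,0,0,0,0.5]]' ; python3 -m inch '[[0,0,0,0,0,0,1],[0,0,0,0,0,0,1],[0,0,0,0,0,0,1],[0,0,0,0,0,0,1],[0,0,0,0,0,0,1],[0,0,0,0,0,0,1],[0,0,0,0,0,0,1],[0,0,0,0,0,0,1],[0,0,0,0,0,0,1],[0,0,0,0,0,0,1]]'
python3 - <<'E'
from h import *
go([-.107,.1415,.0953])
im=optics.snapshot('wrist');cv2.imwrite('pics/w5.png',im[:,:,::-1]);np.save('pics/w5.npy',im)
im=optics.snapshot('top')[115:225,150:305];cv2.imwrite('pics/t5.png',cv2.resize(im,None,fx=5,fy=5,interpolation=cv2.INTER_CUBIC)[:,:,::-1])
E
```

```text
time_s: 9.47
ee_pos: [0.5398, 0.2972, 0.0967]
ee_rot: [[0.181, 0.983, 0.001], [0.983, -0.181, 0.001], [0.001, 0.001, -1.0]]
wrist_force: [-1.1, 0.8, 1.7]
opening: 0.0214
gripper_force: 0.8
time_s: 10.3
ee_pos: [0.5382, 0.2975, 0.0969]
ee_rot: [[0.181, 0.984, -0.001], [0.984, -0.181, 0.002], [0.001, -0.001, -1.0]]
wrist_force: [-15.2, 0.8, 15.9]
opening: 0.0175
gripper_force: 59.7
t 10.3 st [-0.1083  0.1428  0.0969] shift [-0.0013  0.0013  0.0015] turn [-0.0012 -0.0014  0.0104] F [-15.05  -2.12  15.91] open 0.0175 gf 59.70069766044617
```

View pics/w5.png

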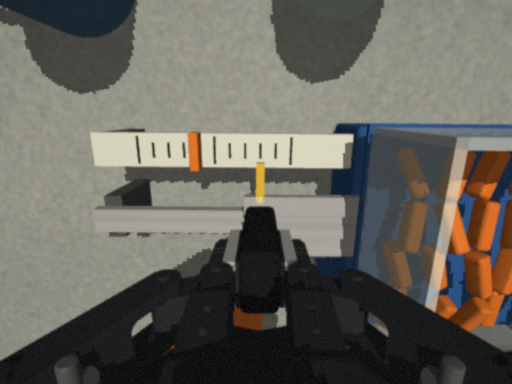

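View pics/t5.png

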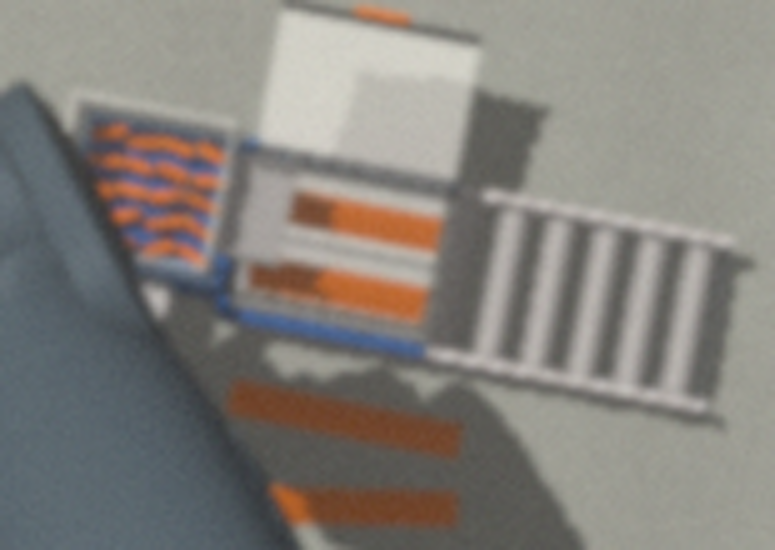

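The handle is gripped (17.5 mm opening, 60 N) and the box sits home. I pull 38 mm along −x (tool −y), then fine-tune.

```bash
cat >> h.py <<'E'
def gap():
    ob=readout.get_obs();im=optics.snapshot('wrist');R,o=station(-.182);hsv=cv2.cvtColor(im,cv2.COLOR_RGB2HSV)
    out=[]
    for lo,hi,z in(((3,150,120),(14,255,255),.062),((18,130,100),(35,255,255),.069)):
        m=cv2.inRange(hsv,lo,hi);m[:115]=0;m[205:]=0;m[:,:120]=0;m[:,330:]=0
        n,l,s,c=cv2.connectedComponentsWithStats(m);k=1+np.argmax(s[1:,4]);print(s[k],c[k].round(1))
        out.append((R.T@(ray('wrist',c[k],z,ob)-o)))
    print('mark',out[0].round(4),'pointer',out[1].round(4),'pull left',out[1][0]-out[0][0]);return im
E
python3 -c "
from h import *
gap()"
python3 -m inch '[[0,0,0,0,-0.003,0,1],[0,0,0,0,-0.005,0,1],[0,0,0,0,-0.006,0,1],[0,0,0,0,-0.006,0,1],[0,0,0,0,-0.006,0,1],[0,0,0,0,-0.006,0,1],[0,0,0,0,-0.004,0,1],[0,0,0,0,-0.002,0,1],[0,0,0,0,0,0,1],[0,0,0,0,0,0,1]]'; python3 -c "
from h import *
go([-.107,.1415,.0953]);im=gap();cv2.imwrite('pics/w6.png',im[:,:,::-1])"
```

```text
[188 132  12  40 365] [193.6 151.9]
[256 163   9  34 285] [259.8 179.4]
mark [-0.1459  0.1891  0.062 ] pointer [-0.1053  0.1734  0.069 ] pull left 0.04060356980953406
time_s: 11.28
ee_pos: [0.5033, 0.3042, 0.0969]
ee_rot: [[0.181, 0.983, 0.004], [0.983, -0.181, 0.001], [0.002, 0.003, -1.0]]
wrist_force: [7.0, -0.0, 4.0]
opening: 0.0177
gripper_force: 58.5
t 11.28 st [-0.1438  0.1428  0.0969] shift [-0.0016  0.0368  0.0017] turn [ 0.0033 -0.0019  0.0096] F [6.92 1.3  3.99] open 0.0177 gf 58.4670352935791
[246 133   9  39 339] [250.1 151.9]
[255 163  10  42 354] [259.6 182.7]
mark [-0.1466  0.1894  0.062 ] pointer [-0.1408  0.1716  0.069 ] pull left 0.005773820243345412
```

View pics/w6.png

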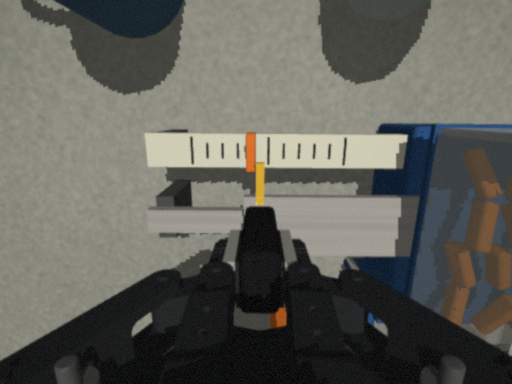

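The pointer (260,180) is still about 5.5 mm to the right of the mark (250,152), so I pull the rest.

```bash
python3 -m inch '[[0,0,0,0,-0.002,0,1],[0,0,0,0,-0.002,0,1],[0,0,0,0,-0.0015,0,1],[0,0,0,0,0,0,1],[0,0,0,0,0,0,1],[0,0,0,0,0,0,1],[0,0,0,0,0,0,1],[0,0,0,0,0,0,1],[0,0,0,0,0,0,1],[0,0,0,0,0,0,1]]'; python3 -c "
from h import *
go([-.107,.1415,.0953]);im=gap();cv2.imwrite('pics/w7.png',im[:,:,::-1])"
```

```text
time_s: 12.17
ee_pos: [0.4982, 0.3052, 0.0969]
ee_rot: [[0.182, 0.983, 0.004], [0.983, -0.182, 0.001], [0.002, 0.003, -1.0]]
wrist_force: [7.6, -0.8, 3.0]
opening: 0.0174
gripper_force: 58.5
t 12.17 st [-0.1491  0.1427  0.0969] shift [-0.0016  0.0421  0.0017] turn [ 0.0035 -0.002   0.0094] F [7.58 0.67 2.98] open 0.0174 gf 58.48755598068237
[255 133   9  31 249] [258.8 146.8]
[255 162  10  35 299] [259.6 178.8]
mark [-0.1466  0.1925  0.062 ] pointer [-0.1461  0.1741  0.069 ] pull left 0.0004505569558886646
```

```bash
python3 -m inch '[[0,0,0,0,0,0,1],[0,0,0,0,0,0,1],[0,0,0,0,0,0,1],[0,0,0,0,0,0,1],[0,0,0,0,0,0,1],[0,0,0,0,0,0,1],[0,0,0,0,0,0,1],[0,0,0,0,0,0,1],[0,0,0,0,0,0,1],[0,0,0,0,0,0,1]]' | tail -2; python3 -c "
from h import *
im=optics.snapshot('top')[115:225,150:305];cv2.imwrite('pics/t8.png',cv2.resize(im,None,fx=5,fy=5,interpolation=cv2.INTER_CUBIC)[:,:,::-1])"
```

```text
opening: 0.0174
gripper_force: 58.5
```

View pics/t8.png

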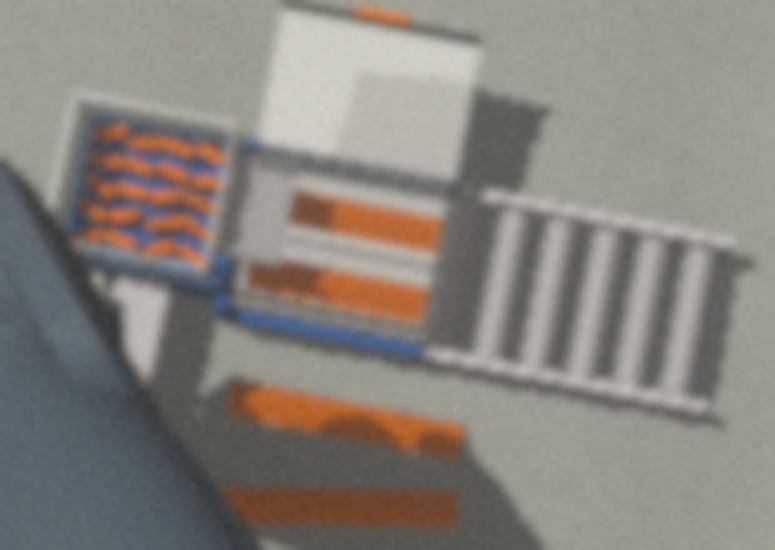

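The box has not moved since it was pushed home (lid corners still at (283,8) and (480,40)), and the pegs are undisturbed. Handing in.

```bash
python3 -c "
from station import ticket
print(ticket.job_done())"
```

```text
the job is handed in; nothing more can be done
None
```

I pushed the box home against the stop, then pulled the gate until its pointer measured about 0.5 mm from the mark, and handed the job in with the handle still gripped; the judge's verdict was not shown.

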